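# Load, latch and start the benchtop steriliser

## Task

Set the blue-handled instrument cassette down upright on the chamber floor of the steriliser (do not drop it in), then swing the lid shut and turn its wing knob clockwise until the cam tongue is fully behind the frame edge. Once it is latched, press the green start button all the way down and let go. Leave the orange cassette and the other things on the bench where they are.

Things in the scene. Friction and masses are not known exactly. Their poses are not given: they have to be found in the camera images.
- steriliser: Fixed benchtop steriliser: white box 300 x 300 mm, steel deck 130 mm above the bench, blue front. Origin: centre of its underside; own x points away from its front, y to its left (lid hinge side), z up; may be turned up to 0.2 rad. Chamber open at the top: x -100 to 100, y -65 to 95 mm, flat floor 45 mm above the bench.
- chamber_floor (a point): Centre of the chamber floor, axes as the steriliser's. The deck is 85 mm above it.
- frame_edge (a point): Middle of the edge of the steel deck along the right (-y) side of the chamber, axes as the steriliser's. The deck plate is 8 mm thick here (this point is at mid thickness) and overhangs a hidden gap 30 mm deep, below it, into which the cam tongue swings.
- lid_hinge (a point): Middle of the lid's hinge axis, which runs along the steriliser's x at y = 105 mm, 135.5 mm above the bench; axes as the steriliser's.
- lid (a joint): Lid angle, rad: 0 shut, flat on the deck; 1.57 upright; starts leaning back at 1.7 to 1.95; stop at 2.0. The damped hinge holds it above about 1.1 rad (3 to 5 N at the free edge moves it); pushed below about 0.9 rad it sinks shut by itself in a few seconds.
- lid_edge (a point): Middle of the lid's free edge, mid thickness, 195 mm from the hinge axis. Lid: steel plate 236 mm long (along the hinge), 11 mm thick, 0.8 kg, hinge axis at mid thickness. Outer face: white bar handle along the hinge direction, 50 mm from the hinge axis, top 37 mm off the lid's mid plane; and the wing knob. z: out of the outer face.
- knob_mid (a point): White wing knob on the lid's outer face, 143 mm from the hinge axis, midway along the lid. Point on its turning axis, half-way up the wings: one straight blade 78 mm long, 9 mm thick, 10 to 34 mm above the lid's face (this point 22 mm; hub 26 mm across, 35 mm high). Own x: along the blade to its red-dot end; z: turning axis, out of the lid.
- wing_knob (a joint): Angle of the wing knob, rad, growing clockwise seen from above the shut lid. 0: blade and tongue along the steriliser's +x, parallel to the frame edge, clear of it; 1.57: tongue square to the frame edge, fully behind (under) it. Stops at -0.4 and 1.6; starts between -0.3 and 0.35. Friction 0.12 N m; stays where it is left.
- tongue_tip (a point): Tip of the steel cam tongue under the lid, 45 mm from the knob axis, 14 mm wide, 5 mm thick, below the red-dot wing. With the lid shut it passes about 3 mm under the deck's frame edge, which is 27 mm from the knob axis. Hidden once the lid is shut; if it sticks out while the lid is open the lid cannot shut.
- start (a joint): Green start button, travel 6 mm (0 up, 0.006 fully down), spring, 5 N fully down; comes up again when released.
- start_top (a point): Top of the start button (28 mm across, in a grey collar 44 mm across), on the deck's right front corner; it is pressed straight down. Moves with the button.
- blue_cassette_handle (a point): Middle of the handle bar of the blue-banded steel instrument cassette: box 80 x 120 x 30 mm (own x, y, z), 0.25 to 0.5 kg. The blue bar runs along own y: 74 mm long, 10 mm thick, 12 mm high, its middle 56 mm above the underside (total height 62 mm), a post 32 mm either side of the middle. Stands right of the steriliser.
- orange_cassette_handle (a point): The same point of a like cassette with an orange band and handle, which is not for this load; it may stand in either of the two places.
- detergent: Bystander: white bottle 68 mm across, 170 mm high, origin at the centre of its underside.
- beaker: Bystander: glass beaker 72 mm across, 90 mm high, origin at the centre of its underside.
- bowl: Bystander: steel bowl 140 mm across, 45 mm high, origin at the centre of its underside.
- brush: Bystander: brush lying on the bench, along its own x, origin at its middle.
- swab_jar: Bystander: amber jar 60 mm across, 80 mm high, origin at the centre of its underside.

How it is judged:
By the outcome, as a careful person would: the job done as asked, in the order asked, and still so for the second after the job is handed in, with the robot touching nothing.
It also fails if it takes over 72 s, if anything falls off the work surface, if the arm or the gripper's body presses on something with over 40 N, if the wrist force passes 120 N, or if a joint passes its speed limit or range.

## Robot

A 6-joint arm with a two-finger parallel gripper is mounted at the origin on the work surface. World frame = base frame: x ahead of the robot, y to its left, z up, the work surface at z = 0. Lengths are in mm, angles in rad, forces in N, time in s.
With the tool pointing down it reaches from about 400 to 925 mm from the base axis. Payload 12.5 kg.
Tool frame: the origin (TCP) lies at the very end of the fingers, on their centre line; the grasp point (between the pads) lies env.grip_point_offset behind it (env.grip_point_offset is the distance from the TCP to the grasp point, in mm); y points along the fingers, z is the direction in which the jaws open and shut, and the axes are right-handed (so a half turn about y gives the same grasp; the last joint's range is limited). The gripper opens to 95 mm and grips with 3 to 60 N. Pads are 20 mm wide; open, the fingers measure 119 mm over their backs; the gripper's body (75 mm by 180 mm) begins 59 mm behind the grasp point.
Start: joints at [1.119, 0.491, 1.559, -0, 1.092, -0.106], TCP at [211.828, 588.027, 214.661] pointing down, gripper open.
Joint ranges: [-3.1, 3.1], [-0.84, 2.19], [0.05, 2.79], [-1.13, 4.28], [0.06, 2.93], [-2.69, 2.69]. Speed limits (rad/s): [2.22, 2.22, 2.79, 3.14, 3.14, 3.14].

## Interface

Orientations are given as [roll, pitch, yaw] about the fixed x, y, z axes, in that order (R = Rz(yaw) Ry(pitch) Rx(roll)).
In Python, from cell import readout, read_camera, env, nets gives the robot as it stands.
- The arm moves only by the tool apply_moves, never from a script. Its argument "increments" is a list of rows, each a list of 3 entries, a list of its own where there are three numbers: the shift along the tool's x, y, z in cm, then the turn, a rotation vector about the tool's x, y, z in degrees, then the finger opening in cm, from 0 to 9.51. A call has exactly 5 rows; each row shifts and turns the pose as measured when the row begins, along the tool's axes as they then stand; what a row does not reach is not made up. A row lasts 1/8 s, in which the tool goes at most 62.5 mm and 10.7 degrees, less where a joint would pass 70% of its speed; a pose out of reach is approached as far as the arm can. A call with a gripper value outside its range is refused whole. The fingers move at their own pace and stop on an object; the grip force is fixed at half the most. Time passes only in rows, so rows that do not move let the fingers close, or fill a call up. It gives the time, the measured TCP pose, the force and the opening at its end, in the units of the state.
- readout.state(): the state, without advancing time (a new reading comes with each control period).
- read_camera(name): name is "scene" or "top"; returns a dict with "img" (400x640x3 uint8, red, green, blue), "vfov" (degrees; the focal length in pixels is half the picture's height over the tangent of half this angle, whatever the lens; pixels are square), "cx", "cy" (the principal point, pixels), "rvec" (rotation vector, rad) and "tvec" (3), from world to camera coordinates, as OpenCV has them. Camera axes: x right, y down, z forward; pixel columns grow to the right and rows downward; lengths in mm; the calibration is good to about 2 mm. A picture is of the moment at which its call begins. There is no depth.
- env.job_done(): hands the job in, once; it reports no verdict.
Trained networks look in a picture, given as the dict that the camera call returned (one of the last four; its "shot" number tells which), for a name from the list of things; names that differ only in an ending like _2 or _b are one class to them, and where a whole thing is asked for, a point or a joint stands for the part that bears it (a point fixed in the world has none). Each returns a list of dicts, best first, with "confidence" (0 to 1); they miss things now and then, are a little off and sometimes report something else, mostly with a low value. They report only what shows in the picture. A call takes as long as a camera call.
- nets.look_for(picture, thing): "point" ([x, y, z] in mm, in the coordinates of the camera as it stood for that picture, good to about 4 mm: the middle of the surface that is visible of it).
- nets.mark_of(picture, thing): "point" ([x, y, z] in mm, in the coordinates of the camera as it stood for that picture, good to about 4 mm: a listed point, or the origin of a listed thing).
The state is a dict: "t": time; "joints": joint angles; "qvel": joint speeds; "tau": joint torques, N m; "eef_pos": TCP position; "tcp_rot": TCP orientation; "ft_force": force on the tool from outside, world axes, zero at the start; "moment": the same for the moment, N m; "opening": opening from 0.0 (shut) to 1.0 (fully open).
Only numpy, scipy, OpenCV 4.12 (cv2) and the standard library are available. Lean on these libraries where they do the work, as an engineer would, in place of code of your own. Each camera call takes 0.05 s, during which the arm holds its last target. There are 200 camera calls.

## Working session

There is one attempt and no reset: what is moved stays moved. The work goes in short steps, Python scripts to look and compute and a tool call to move; the robot and the scene stay as the last step left them, time stands still between calls to the robot, and variables do not carry over. Pictures are saved under pics/ and viewed, about 8 in all and at most 12, crops included, and the job is handed in when it is done.

Besides the shell and the picture viewer there is one more tool, called after ">>>" as a command line: name --argument value ..., lists and objects as JSON in quotes. apply_moves: Moves the arm, as the interface text tells. Its arguments: {"type":"object","properties":{"increments":{"type":"array"}},"required":["increments"]}

```bash
ls; mkdir -p pics; cat > h.py <<'E'
import numpy as np, cv2
from scipy.spatial.transform import Rotation as Ro
from cell import readout, read_camera, env, nets
np.set_printoptions(precision=1,suppress=True)
def w(p,pt):
    R=cv2.Rodrigues(np.array(p["rvec"],float))[0]
    return R.T@(np.array(pt,float)-np.array(p["tvec"],float).ravel())
def px(p,X):
    R=cv2.Rodrigues(np.array(p["rvec"],float))[0]
    c=R@np.array(X,float)+np.array(p["tvec"],float).ravel()
    f=p["img"].shape[0]/2/np.tan(np.radians(p["vfov"])/2)
    return np.array([p["cx"]+f*c[0]/c[2],p["cy"]+f*c[1]/c[2]])
def save(p,n,crop=None,s=1):
    im=p["img"][:,:,::-1]
    if crop: im=im[crop[1]:crop[3],crop[0]:crop[2]]
    cv2.imwrite("pics/"+n,cv2.resize(im,None,fx=s,fy=s,interpolation=cv2.INTER_CUBIC))
def marks(p,names,n=2,f=nets.mark_of):
    for k in names:
        for d in f(p,k)[:n]: print(k,round(d["confidence"],2),w(p,d["point"]))
E
python3 - <<'E'
from h import *
s=readout.state(); print(s, env.grip_point_offset)
for c in("scene","top"):
    p=read_camera(c); print(c,p["vfov"],p["cx"],p["cy"],"campos",w(p,[0,0,0]))
    save(p,c+"0.png")
    marks(p,["steriliser","chamber_floor","frame_edge","lid_hinge","lid_edge","knob_mid","tongue_tip","start_top","blue_cassette_handle","orange_cassette_handle","detergent","beaker","bowl","brush","swab_jar"])
E
```

```text
pics
{'t': 0.0, 'joints': array([ 1.1,  0.5,  1.6, -0. ,  1.1, -0.1]), 'qvel': array([-0., -0., -0.,  0.,  0.,  0.]), 'tau': array([  0. , -61.3, -25.8,   0.1,   0. ,  -0. ]), 'eef_pos': array([211.7, 587.8, 214. ]), 'tcp_rot': array([-1.6,  0. , -0.3]), 'ft_force': array([-0.2,  0.7, -0.3]), 'moment': array([-0.,  0.,  0.]), 'opening': 0.9981411711005657} 18.8
scene 53.10985507495889 325.4557247924744 205.90444881067432 campos [1553.1  427.1  985.3]
steriliser 0.84 [580.8  91.4   0.8]
chamber_floor 0.94 [576.2 107.6  47.1]
chamber_floor 0.53 [552.3 255.6 325.5]
frame_edge 0.98 [590.   29.3 128.6]
frame_edge 0.4 [ 777.6 -207.1   -0.8]
lid_hinge 0.84 [562.7 197.2 136.2]
lid_hinge 0.62 [ 592.7 -287.    56.5]
lid_edge 0.92 [551.4 255.6 323.2]
knob_mid 0.54 [548.2 265.5 260.8]
tongue_tip 0.43 [599.8 227.7 270.2]
start_top 0.62 [511.4 -39.6 155.3]
start_top 0.39 [517.6 487.4   2.6]
blue_cassette_handle 0.93 [ 593.2 -288.7   56.2]
detergent 0.67 [678.1 357.9  -2.3]
detergent 0.25 [550.8 268.  262.1]
beaker 0.6 [ 778.3 -206.9   -0.8]
bowl 0.92 [515.  482.5   1.1]
brush 0.74 [ 454.7 -282.2  
[... 159 characters left out ...]
86411054 campos [ 365.5   22.3 1168.6]
steriliser 0.78 [583.8  95.4   1.1]
steriliser 0.24 [551.5 266.5 265.3]
chamber_floor 0.88 [581.8 110.1  49.5]
frame_edge 0.78 [592.2  37.7 124.9]
lid_hinge 0.77 [564.2 202.9 134.2]
lid_hinge 0.31 [ 478.2 -418.8    1.8]
lid_edge 0.79 [551.4 254.1 324.6]
knob_mid 0.69 [550.5 264.1 262.8]
tongue_tip 0.61 [604.8 230.3 269.7]
start_top 0.49 [515.6 -41.7 151.4]
blue_cassette_handle 0.92 [ 596.2 -283.6   55.6]
orange_cassette_handle 0.82 [ 451.7 -275.3   56. ]
detergent 0.58 [677.4 360.7   1.1]
detergent 0.53 [602.5 229.  269.7]
beaker 0.88 [ 783.5 -206.7   -0.6]
bowl 0.78 [519.4 487.    2.8]
brush 0.75 [331.9 378.6  -3. ]
swab_jar 0.74 [ 475.4 -421.6    1.5]
```

View pics/scene0.png

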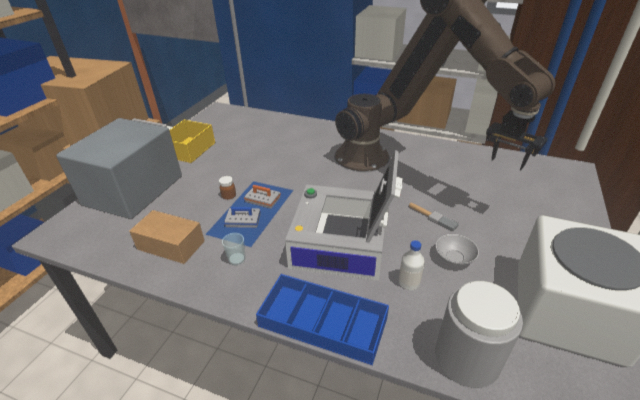

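View pics/top0.png

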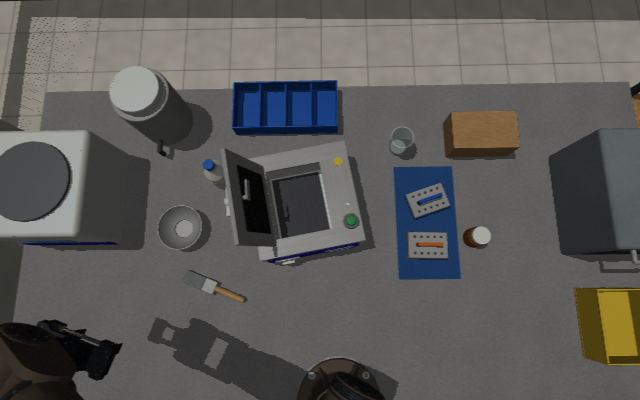

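The blue cassette is at top-view pixel (428,200), the orange one at (428,244), and the start button at (351,220). The steriliser at about (300,200) has its lid leaning back to the left, and the net readings agree with the picture. Next I need the handle orientation and the steriliser yaw.

```bash
cat >> h.py <<'E'
def ray(p,uv,z):
    R=cv2.Rodrigues(np.array(p["rvec"],float))[0]
    f=p["img"].shape[0]/2/np.tan(np.radians(p["vfov"])/2)
    C=w(p,[0,0,0]); d=R.T@np.array([(uv[0]-p["cx"])/f,(uv[1]-p["cy"])/f,1])
    return C+d*(z-C[2])/d[2]
E
python3 - <<'E'
from h import *
p=read_camera("top")
save(p,"crop1.png",(220,130,470,270),3.2)
hsv=cv2.cvtColor(p["img"],cv2.COLOR_RGB2HSV)
print(hsv[197,430],hsv[185,404],hsv[200,419])
sub=np.zeros(hsv.shape[:2],bool); sub[180:222,403:455]=1
# box: low saturation
m=(sub&(hsv[...,1]<90)).astype(np.uint8)
c=max(cv2.findContours(m,0,2)[0],key=cv2.contourArea)
r=cv2.minAreaRect(c);b=cv2.boxPoints(r);W=np.array([ray(p,q,30) for q in b]);print(r);print(W);
e=W[1]-W[0],W[2]-W[1]
for v in e: print(np.linalg.norm(v),np.arctan2(v[1],v[0]))
# handle: blue inside hull
hull=cv2.fillConvexPoly(np.zeros_like(m),np.int32(cv2.boxPoints((r[0],(r[1][0]-6,r[1][1]-6),r[2]))),1)
hm=((hull>0)&(hsv[...,1]>110)).astype(np.uint8)
c=max(cv2.findContours(hm,0,2)[0],key=cv2.contourArea);r=cv2.minAreaRect(c);b=cv2.boxPoints(r);W=np.array([ray(p,q,60) for q in b]);print(r,W.mean(0))
for v in (W[1]-W[0],W[2]-W[1]): print(np.linalg.norm(v),np.arctan2(v[1],v[0]))
np.set_printoptions(precision=4)
print(readout.state()["tcp_rot"],readout.state()["joints"])
E
```

```text
[110 199 123] [107 187  94] [111 125 112]
((427.2806396484375, 199.80177307128906), (25.389789581298828, 38.981346130371094), 70.70995330810547)
[[ 613.2 -215.9   30. ]
 [ 653.2 -333.6   30. ]
 [ 576.1 -354.1   30. ]
 [ 537.  -237.9   30. ]]
124.30545503290665 -1.2431320944896065
79.86949102795053 -2.8810897496105428
((429.26776123046875, 198.25848388671875), (4.104781150817871, 25.627145767211914), 70.55996704101562) [ 593.3 -283.6   60. ]
79.22135191948578 -1.2417818704918766
12.571739684306223 -2.876231600535049
[-1.5707  0.     -0.3458] [ 1.1194  0.4909  1.5589  0.      1.0917 -0.1056]
```

View pics/crop1.png

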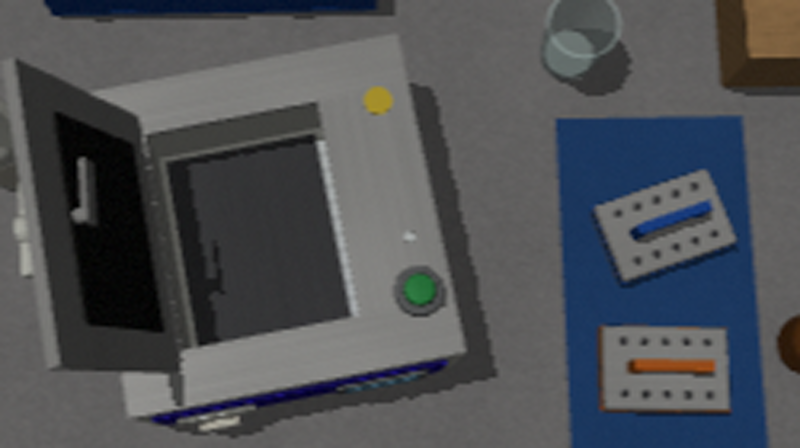

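```bash
cat >> h.py <<'E'
Q=lambda yaw,roll=-np.pi/2,pitch=0: Ro.from_euler("xyz",[roll,pitch,yaw])
def plan(wps,st=55,sr=10,start=None):
    """wps: (pos,yaw) TCP targets, tool down; prints tool-frame rows (cm, deg)"""
    s=readout.state(); P=np.array(s["eef_pos"]) if start is None else np.array(start[0],float)
    R=Ro.from_euler("xyz",s["tcp_rot"]) if start is None else Q(start[1]); out=[]
    for T,yaw in wps:
        T=np.array(T,float); rv=(R.inv()*Q(yaw)).as_rotvec()
        n=max(1,int(np.ceil(np.linalg.norm(T-P)/st)),int(np.ceil(np.degrees(np.linalg.norm(rv))/sr)))
        d=(T-P)/n
        for i in range(n):
            out.append([list((R.inv().apply(d)/10).round(2)),list(np.degrees(rv/n).round(1))])
            R=R*Ro.from_rotvec(rv/n)
        P=T
    for i,o in enumerate(out): print(i,o)
E
python3 - <<'E'
from h import *
p=read_camera("top")
for a,b in (((400,37),(463,352)),((95,90),(400,37))):
    A,B=[ray(p,(220+q[0]/3.2,130+q[1]/3.2),130) for q in (a,b)]; print(A,B,np.arctan2(*(A-B)[[1,0]]))
plan([([330,330,370],-0.6),([594,-285,150],-1.242)])
E
```

```text
[753.  -27.6 130. ] [461.9 -76.7 130. ] 0.1670332472789126
[706.2 253.4 130. ] [753.  -27.6 130. ] 1.7357232402273497
0 [[np.float64(3.31), np.float64(-2.59), np.float64(-3.38)], [np.float64(-0.0), np.float64(2.4), np.float64(0.0)]]
1 [[np.float64(3.45), np.float64(-2.59), np.float64(-3.23)], [np.float64(-0.0), np.float64(2.4), np.float64(0.0)]]
2 [[np.float64(3.58), np.float64(-2.59), np.float64(-3.09)], [np.float64(-0.0), np.float64(2.4), np.float64(0.0)]]
3 [[np.float64(3.71), np.float64(-2.59), np.float64(-2.93)], [np.float64(-0.0), np.float64(2.4), np.float64(0.0)]]
4 [[np.float64(3.83), np.float64(-2.59), np.float64(-2.77)], [np.float64(-0.0), np.float64(2.4), np.float64(0.0)]]
5 [[np.float64(3.95), np.float64(-2.59), np.float64(-2.61)], [np.float64(-0.0), np.float64(2.4), np.float64(0.0)]]
6 [[np.float64(4.35), np.float64(1.69), np.float64(-2.76)], [np.float64(-0.0), np.float64(2.8), np.float64(-0.0)]]
7 [[np.float64(4.48), np.float64(1.69), np.float64(-2.54)], [np.float64(-0.0), np.float64(2.8), np.float64(-0.0)]]
8 [[np.float64(4.6), np.float64(1.69), np.float64(-2.32)], [np
[... 508 characters left out ...]
.0)]]
13 [[np.float64(5.02), np.float64(1.69), np.float64(-1.12)], [np.float64(-0.0), np.float64(2.8), np.float64(-0.0)]]
14 [[np.float64(5.07), np.float64(1.69), np.float64(-0.87)], [np.float64(-0.0), np.float64(2.8), np.float64(-0.0)]]
15 [[np.float64(5.11), np.float64(1.69), np.float64(-0.62)], [np.float64(-0.0), np.float64(2.8), np.float64(-0.0)]]
16 [[np.float64(5.14), np.float64(1.69), np.float64(-0.37)], [np.float64(-0.0), np.float64(2.8), np.float64(-0.0)]]
17 [[np.float64(5.15), np.float64(1.69), np.float64(-0.11)], [np.float64(-0.0), np.float64(2.8), np.float64(-0.0)]]
18 [[np.float64(5.15), np.float64(1.69), np.float64(0.14)], [np.float64(-0.0), np.float64(2.8), np.float64(-0.0)]]
```

>>> apply_moves --increments '[[[3.4, -2.6, -3.4], [0, 2.4, 0], 9.5], [[3.5, -2.6, -3.2], [0, 2.4, 0], 9.5], [[3.6, -2.6, -3.1], [0, 2.4, 0], 9.5], [[3.7, -2.6, -2.9], [0, 2.4, 0], 9.5], [[3.8, -2.6, -2.8], [0, 2.4, 0], 9.5]]'

```text
t: 2.33
eef_pos: [312.3, 368.2, 346.1]
tcp_rot: [-1.574, -0.0, -0.557]
ft_force: [1.4, -0.2, 0.6]
opening: 1.0
```

>>> apply_moves --increments '[[[4.0, -2.6, -2.6], [0, 2.5, 0], 9.5], [[4.4, 0, -2.8], [0, 2.8, 0], 9.5], [[4.5, 0, -2.5], [0, 2.8, 0], 9.5], [[4.6, 0.5, -2.3], [0, 2.8, 0], 9.5], [[4.7, 1.0, -2.1], [0, 2.8, 0], 9.5]]'

```text
t: 2.95
eef_pos: [416.1, 127.7, 361.9]
tcp_rot: [-1.566, -0.004, -0.803]
ft_force: [0.6, 0.8, -0.4]
opening: 0.997
```

```bash
sed -i 's/out.append.*/out.append([(R.inv().apply(d)\/10).round(2).tolist(),np.degrees(rv\/n).round(1).tolist()])/' h.py; python3 - <<'E'
from h import *
plan([([594,-285,130],-1.242)],st=58)
E
```

```text
0 [[4.66, 2.59, -1.77], [-0.0, 2.8, 0.0]]
1 [[4.74, 2.59, -1.54], [-0.0, 2.8, 0.0]]
2 [[4.81, 2.59, -1.31], [-0.0, 2.8, 0.0]]
3 [[4.87, 2.59, -1.07], [-0.0, 2.8, 0.0]]
4 [[4.92, 2.58, -0.83], [-0.0, 2.8, 0.0]]
5 [[4.95, 2.58, -0.59], [-0.0, 2.8, 0.0]]
6 [[4.98, 2.58, -0.34], [-0.0, 2.8, 0.0]]
7 [[4.99, 2.58, -0.1], [-0.0, 2.8, 0.0]]
8 [[4.99, 2.58, 0.15], [-0.0, 2.8, 0.0]]
```

>>> apply_moves --increments '[[[4.7, 2.0, -1.8], [0, 2.8, 0], 9.5], [[4.8, 2.4, -1.5], [0, 2.8, 0], 9.5], [[4.8, 2.6, -1.3], [0, 2.8, 0], 9.5], [[4.9, 2.6, -1.1], [0, 2.8, 0], 9.5], [[5.0, 2.6, -0.8], [0, 2.8, 0], 9.5]]'

```text
t: 3.58
eef_pos: [518.6, -111.9, 239.6]
tcp_rot: [-1.56, -0.007, -1.057]
ft_force: [0.9, 0.7, 0.0]
opening: 1.001
```

>>> apply_moves --increments '[[[5.0, 2.6, -0.6], [0, 2.8, 0], 9.5], [[5.0, 2.6, -0.3], [0, 2.8, 0], 9.5], [[5.0, 2.6, -0.1], [0, 2.8, 0], 9.5], [[5.0, 2.6, 0.1], [0, 2.8, 0], 9.5], [[0, 0, 0], [0, 0, 0], 9.5]]'

```text
t: 4.2
eef_pos: [598.6, -306.7, 130.3]
tcp_rot: [-1.56, -0.003, -1.263]
ft_force: [-0.4, 0.6, -0.2]
opening: 0.999
```

```bash
python3 - <<'E'
from h import *
s=readout.state();print(s["eef_pos"],s["tcp_rot"]*100)
p=read_camera("scene"); marks(p,["blue_cassette_handle"])
p2=read_camera("top"); marks(p2,["blue_cassette_handle"])
save(p,"a.png",(180,150,340,270),4)
plan([([594,-285,39.5],-1.242)],st=40)
E
```

```text
[ 598.6 -306.7  130.3] [-156.    -0.3 -126.3]
blue_cassette_handle 0.74 [ 591.4 -288.    56.3]
blue_cassette_handle 0.6 [ 596.8 -283.7   57.4]
0 [[-0.65, 3.15, -0.01], [-0.3, -0.3, 0.1]]
1 [[-0.65, 3.15, 0.01], [-0.3, -0.3, 0.1]]
2 [[-0.64, 3.16, 0.02], [-0.3, -0.3, 0.1]]
```

View pics/a.png

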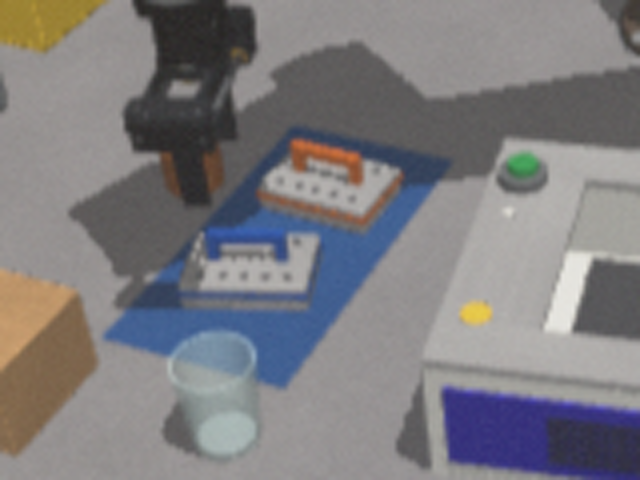

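The picture shows the gripper above and slightly right of the blue handle. The handle bar is at crop pixel (247,243), clear of the orange cassette. I'll correct in y, descend and close.

>>> apply_moves --increments '[[[-1.0, 1.0, 0], [-0.3, -0.3, 0.1], 9.5], [[-0.9, 2.6, 0], [-0.3, -0.3, 0.1], 9.5], [[-0.1, 2.6, 0], [-0.2, -0.3, 0], 9.5], [[0, 2.0, 0], [0, 0, 0], 9.5], [[0, 0, 0], [0, 0, 0], 9.5]]'

```text
t: 5.03
eef_pos: [593.0, -277.3, 52.9]
tcp_rot: [-1.569, -0.005, -1.235]
ft_force: [0.2, -0.6, 0.3]
opening: 0.999
```

>>> apply_moves --increments '[[[0.6, 0.8, 0], [0, 0, 0], 9.5], [[0, 0.4, 0], [0, 0, 0], 9.5], [[0, 0, 0], [0, 0, 0], 0], [[0, 0, 0], [0, 0, 0], 0], [[0, 0, 0], [0, 0, 0], 0]]'

```text
t: 5.65
eef_pos: [596.1, -283.1, 43.1]
tcp_rot: [-1.567, -0.008, -1.234]
ft_force: [0.1, -0.1, -0.5]
opening: 0.74
```

>>> apply_moves --increments '[[[0, 0, 0], [0, 0, 0], 0], [[0, 0, 0], [0, 0, 0], 0], [[0, 0, 0], [0, 0, 0], 0], [[0, 0, 0], [0, 0, 0], 0], [[0, -1.0, 0], [0, 0, 0], 0]]'

```text
t: 6.28
eef_pos: [595.7, -282.9, 53.1]
tcp_rot: [-1.567, -0.007, -1.234]
ft_force: [-0.3, 0.8, -0.4]
opening: 0.218
```

>>> apply_moves --increments '[[[0, 1.0, 0], [0, 0, 0], 2.5], [[0, 0.3, 0], [0, 0, 0], 2.5], [[0, 0, 0], [0, 0, 0], 0], [[0, 0, 0], [0, 0, 0], 0], [[0, 0, 0], [0, 0, 0], 0]]'

```text
t: 6.9
eef_pos: [595.6, -283.2, 39.9]
tcp_rot: [-1.568, -0.007, -1.234]
ft_force: [-0.2, -0.1, 0.1]
opening: 0.101
```

>>> apply_moves --increments '[[[0, 0, 0], [0, 0, 0], 0], [[0, 0, 0], [0, 0, 0], 0], [[0, -1.5, 0], [0, 0, 0], 0], [[0, -3.0, 0], [0, 0, 0], 0], [[0, 0, 0], [0, 0, 0], 0]]'

```text
t: 7.52
eef_pos: [595.4, -282.6, 86.7]
tcp_rot: [-1.568, -0.007, -1.234]
ft_force: [-0.5, 0.2, -3.1]
opening: 0.104
```

```bash
python3 - <<'E'
from h import *
s=readout.state();print(s["eef_pos"],s["tcp_rot"]*100,s["ft_force"],s["opening"])
for c in("scene","top"):
    p=read_camera(c); marks(p,["blue_cassette_handle","chamber_floor","frame_edge","lid_hinge"],1)
    save(p,c+"b.png",(180,150,340,270),4)
E
```

```text
[ 595.4 -282.6   86.7] [-156.8   -0.7 -123.4] [-0.5  0.2 -3.1] 0.10417207091685453
blue_cassette_handle 0.78 [ 595.5 -284.8  104.2]
chamber_floor 0.94 [579.4 104.6  45.1]
frame_edge 0.73 [592.4  30.3 126. ]
lid_hinge 0.94 [563.3 200.2 134. ]
blue_cassette_handle 0.59 [ 597.2 -282.8   97.5]
chamber_floor 0.81 [581.8 109.1  49.1]
frame_edge 0.96 [595.7  34.2 126.8]
lid_hinge 0.69 [567.7 201.2 132.3]
```

```bash
python3 - <<'E'
from h import *
plan([([595,-265,205],-1.234),([581,103,215],-1.405)],st=46)
E
```

```text
0 [[-0.52, -4.04, 0.21], [0.0, -0.0, 0.1]]
1 [[-0.52, -4.04, 0.21], [0.0, -0.0, 0.1]]
2 [[-0.53, -4.04, 0.21], [0.0, -0.0, 0.1]]
3 [[-3.91, -0.11, 1.2], [-0.0, 1.1, 0.0]]
4 [[-3.93, -0.11, 1.13], [-0.0, 1.1, 0.0]]
5 [[-3.95, -0.11, 1.05], [-0.0, 1.1, 0.0]]
6 [[-3.97, -0.11, 0.98], [-0.0, 1.1, 0.0]]
7 [[-3.99, -0.11, 0.9], [-0.0, 1.1, 0.0]]
8 [[-4.01, -0.11, 0.83], [-0.0, 1.1, 0.0]]
9 [[-4.02, -0.11, 0.75], [-0.0, 1.1, 0.0]]
10 [[-4.04, -0.11, 0.68], [-0.0, 1.1, 0.0]]
11 [[-4.05, -0.11, 0.6], [-0.0, 1.1, 0.0]]
```

>>> apply_moves --increments '[[[-0.5, -4, 0.2], [0, 0, 0], 0], [[-0.5, -4.2, 0.2], [0, 0, 0], 0], [[-1.0, -4.2, 0.2], [0, 0, 0], 0], [[-3.5, -0.3, 1.2], [0, 1.1, 0], 0], [[-3.9, -0.1, 1.1], [0, 1.1, 0], 0]]'

```text
t: 8.65
eef_pos: [590.9, -183.4, 214.0]
tcp_rot: [-1.572, -0.002, -1.278]
ft_force: [1.3, 0.1, -3.9]
opening: 0.104
```

>>> apply_moves --increments '[[[-4, -0.1, 1.0], [0, 1.1, 0], 0], [[-4, -0.1, 1.0], [0, 1.1, 0], 0], [[-4, -0.1, 0.9], [0, 1.1, 0], 0], [[-4, -0.1, 0.8], [0, 1.1, 0], 0], [[-3, -0.1, 0.6], [0, 1.1, 0], 0]]'

```text
t: 9.28
eef_pos: [583.4, 18.0, 219.0]
tcp_rot: [-1.571, -0.002, -1.377]
ft_force: [1.0, 0.3, -3.8]
opening: 0.105
```

```bash
python3 - <<'E'
from h import *
plan([([581,103,205],-1.405)],st=46)
E
```

```text
0 [[-4.19, 0.69, 0.7], [0.0, 0.8, 0.1]]
1 [[-4.2, 0.7, 0.64], [0.0, 0.8, 0.1]]
```

>>> apply_moves --increments '[[[-3.5, 0, 0.6], [0, 0.8, 0], 0], [[-2.5, 0, 0.4], [0, 0.8, 0], 0], [[-1.0, 0, 0.2], [0, 0, 0], 0], [[0, 0, 0], [0, 0, 0], 0], [[0, 0, 0], [0, 0, 0], 0]]'

```text
t: 9.9
eef_pos: [581.9, 92.1, 218.7]
tcp_rot: [-1.571, -0.002, -1.403]
ft_force: [-1.0, -0.2, -2.7]
opening: 0.101
```

```bash
python3 - <<'E'
from h import *
s=readout.state();print(s["eef_pos"],s["tcp_rot"]*100,s["ft_force"],s["opening"])
ims=[]
for c in("scene","top"):
    p=read_camera(c); marks(p,["blue_cassette_handle","chamber_floor"],1)
    x=(270,130,430,280) if c=="scene" else (220,130,380,280)
    ims.append(cv2.resize(p["img"][x[1]:x[3],x[0]:x[2],::-1],None,fx=2.5,fy=2.5))
cv2.imwrite("pics/c.png",np.hstack(ims))
plan([([581,103,140],-1.405)],st=30)
E
```

```text
[581.9  92.1 218.7] [-157.1   -0.2 -140.3] [-1.  -0.2 -2.7] 0.1014384419503156
blue_cassette_handle 0.72 [580.6  90.5 232.3]
chamber_floor 0.67 [577.  105.3  48.5]
chamber_floor 0.7 [553.5 264.4 262.4]
0 [[-0.36, 2.62, 0.03], [0.0, 0.0, 0.0]]
1 [[-0.36, 2.62, 0.03], [0.0, 0.0, 0.0]]
2 [[-0.35, 2.62, 0.03], [0.0, 0.0, 0.0]]
```

View pics/c.png

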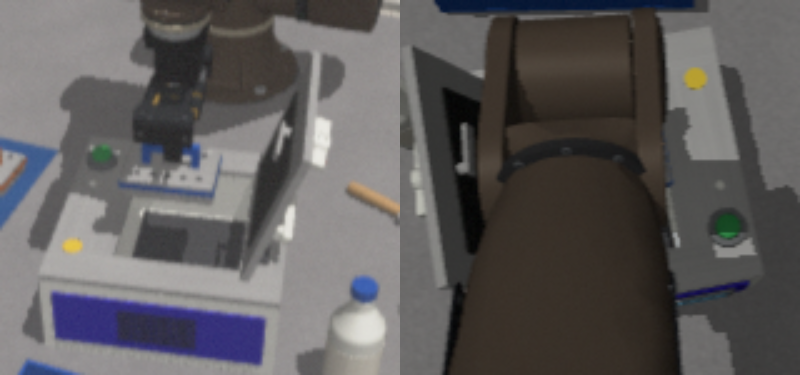

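The cassette hangs level over the chamber, left crop pixel (170,172), so it's aligned. I'll shift about 11 mm in y and lower it.

>>> apply_moves --increments '[[[-0.9, 1.5, 0], [0, 0, 0], 0], [[-0.3, 3.0, 0], [0, 0, 0], 0], [[0, 3.0, 0], [0, 0, 0], 0], [[0, 2.0, 0], [0, 0, 0], 0], [[0, 1.0, 0], [0, 0, 0], 0]]'

```text
t: 10.82
eef_pos: [578.9, 106.1, 107.8]
tcp_rot: [-1.571, -0.002, -1.404]
ft_force: [-0.5, -0.4, -3.4]
opening: 0.101
```

>>> apply_moves --increments '[[[0.2, 1.0, 0], [0, 0, 0], 0], [[0, 0.5, 0], [0, 0, 0], 0], [[0, 0.3, 0], [0, 0, 0], 0], [[0, 0.2, 0], [0, 0, 0], 0], [[0, 0.1, 0], [0, 0, 0], 0]]'

```text
t: 11.45
eef_pos: [579.7, 104.4, 86.1]
tcp_rot: [-1.57, -0.002, -1.404]
ft_force: [0.1, -0.6, -3.9]
opening: 0.1
```

>>> apply_moves --increments '[[[0, 0.1, 0], [0, 0, 0], 0], [[0, 0.1, 0], [0, 0, 0], 0], [[0, 0.1, 0], [0, 0, 0], 0], [[0, 0, 0], [0, 0, 0], 0], [[0, 0, 0], [0, 0, 0], 0]]'

```text
t: 12.08
eef_pos: [580.0, 104.5, 85.2]
tcp_rot: [-1.568, -0.002, -1.403]
ft_force: [0.1, -0.2, -3.4]
opening: 0.102
```

>>> apply_moves --increments '[[[0, 0.2, 0], [0, 0, 0], 0], [[0, 0.15, 0], [0, 0, 0], 0], [[0, 0.15, 0], [0, 0, 0], 0], [[0, 0.15, 0], [0, 0, 0], 0], [[0, 0, 0], [0, 0, 0], 0]]'

```text
t: 12.7
eef_pos: [580.1, 104.6, 85.1]
tcp_rot: [-1.564, -0.003, -1.403]
ft_force: [-0.4, -0.6, -3.3]
opening: 0.102
```

>>> apply_moves --increments '[[[0, 0.3, 0], [-0.2, 0, 0], 0], [[0, 0.3, 0], [-0.2, 0, 0], 0], [[0, 0, 0], [0, 0, 0], 0], [[0, 0, 0], [0, 0, 0], 0], [[0, 0, 0], [0, 0, 0], 0]]'

```text
t: 13.32
eef_pos: [580.6, 104.7, 84.6]
tcp_rot: [-1.568, -0.003, -1.403]
ft_force: [-0.5, 0.4, 2.6]
opening: 0.1
```

```bash
python3 - <<'E'
from h import *
s=readout.state();print(s["eef_pos"],s["tcp_rot"]*100,s["ft_force"],s["moment"],s["tau"])
p=read_camera("scene"); marks(p,["blue_cassette_handle","chamber_floor"],1)
save(p,"d.png",(270,140,400,280),4)
E
```

```text
[580.6 104.7  84.6] [-156.8   -0.3 -140.3] [-0.5  0.4  2.6] [-0.1  0.2  0. ] [ -0.4 -59.8 -18.7  -0.   -0.3   0. ]
blue_cassette_handle 0.83 [578.9 102.4 101.7]
chamber_floor 0.74 [576.4 106.   46.4]
```

View pics/d.png

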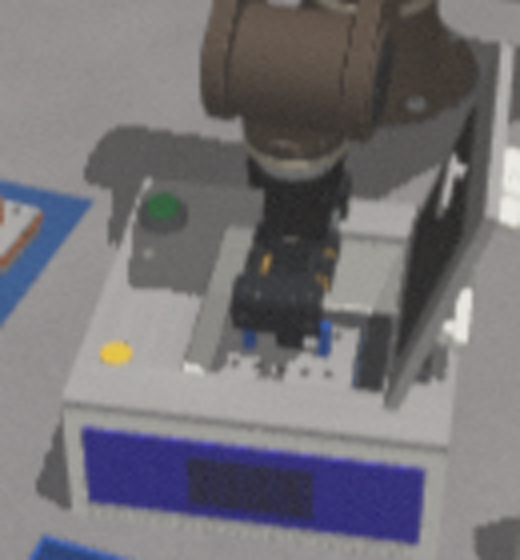

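The cassette now rests on the floor: the force went positive and the handle is at 101 mm. In the picture it lies level in the chamber. I'll release and rise.

>>> apply_moves --increments '[[[0, 0, 0], [0, 0, 0], 4], [[0, 0, 0], [0, 0, 0], 4], [[0, 0, 0], [0, 0, 0], 4], [[0, -0.5, 0], [0, 0, 0], 4], [[0, -2.0, 0], [0, 0, 0], 4]]'

```text
t: 14.1
eef_pos: [579.9, 104.6, 109.1]
tcp_rot: [-1.571, -0.003, -1.403]
ft_force: [-1.3, 0.2, 0.2]
opening: 0.42
```

>>> apply_moves --increments '[[[0, -4.0, 0], [0, 0, 0], 3], [[0, -5.0, 0], [0, 0, 0], 0], [[0, -5.5, 0], [0, 0, 0], 0], [[0, -5.5, 0], [0, 0, 0], 0], [[0, -4.0, 0], [0, 0, 0], 0]]'

```text
t: 14.72
eef_pos: [578.5, 105.1, 357.0]
tcp_rot: [-1.573, -0.003, -1.403]
ft_force: [0.8, -0.2, -0.1]
opening: 0.008
```

```bash
cat >> h.py <<'E'
O=np.array([582,94.5,0]); Y=0.166
def S(x,y,z): return O+Ro.from_euler("z",Y).apply([x,y,z])
def inv(P): return Ro.from_euler("z",-Y).apply(np.array(P)-O)
E
python3 - <<'E'
from h import *
s=readout.state();print(s["eef_pos"])
for c in("scene","top"):
    p=read_camera(c); marks(p,["blue_cassette_handle"],1)
    for k in ["lid_edge","knob_mid","tongue_tip","start_top","lid_hinge"]:
        for d in nets.mark_of(p,k)[:1]: print(k,d["confidence"],w(p,d["point"]),inv(w(p,d["point"])))
plan([(S(0,120,385),Y-np.pi/2),(S(0,235,360),Y-np.pi/2)])
E
```

```text
[578.5 105.1 357. ]
blue_cassette_handle 0.83 [580.6 101.6  99.4]
lid_edge 0.83 [552.2 259.3 324.9] [ -2.1 167.4 324.9]
knob_mid 0.67 [ 473.  -420.4    4.5] [-192.5 -489.9    4.5]
tongue_tip 0.64 [599.  228.7 270.9] [ 39.  129.5 270.9]
start_top 0.66 [562.3 197.  136.9] [ -2.5 104.3 136.9]
lid_hinge 0.93 [563.5 199.  135.5] [ -1.  106.1 135.5]
lid_edge 0.88 [552.3 255.5 322.9] [ -2.7 163.7 322.9]
knob_mid 0.63 [550.9 261.6 263. ] [ -3. 170. 263.]
tongue_tip 0.7 [584.7  93.9  -0.3] [ 2.6 -1.1 -0.3]
start_top 0.62 [518.2 -40.  150.1] [ -85.2 -122.1  150.1]
0 [[-3.63, -1.06, 0.05], [0.1, 0.0, 0.0]]
1 [[-3.63, -1.05, 0.05], [0.1, 0.0, 0.0]]
2 [[-3.63, -1.05, 0.05], [0.1, 0.0, 0.0]]
3 [[-3.83, 0.83, -0.0], [-0.0, 0.0, 0.0]]
4 [[-3.83, 0.83, -0.0], [-0.0, 0.0, 0.0]]
5 [[-3.83, 0.83, -0.0], [-0.0, 0.0, 0.0]]
```

>>> apply_moves --increments '[[[-3.5, -1.2, 0], [0, 0, 0], 0], [[-5.0, 0, 0], [0, 0, 0], 0], [[-5.0, 0, 0], [0, 0, 0], 0], [[-4.5, 0, 0], [0, 0, 0], 0], [[-1.5, 0, 0], [0, 0, 0], 0]]'

```text
t: 16.05
eef_pos: [546.0, 301.5, 364.8]
tcp_rot: [-1.576, -0.003, -1.406]
ft_force: [-0.8, -0.1, 1.6]
opening: 0.004
```

```bash
python3 - <<'E'
from h import *
s=readout.state();print(s["eef_pos"],inv(s["eef_pos"]))
E
```

```text
[546.  301.5 364.8] [ -1.3 210.1 364.8]
```

Now descend behind the lid and begin the push (tool +x is the steriliser's −y).

>>> apply_moves --increments '[[[0, 2.5, 0], [0, 0, 0], 0], [[0, 2.5, 0], [0, 0, 0], 0], [[0, 1.3, 0], [0, 0, 0], 0], [[1.0, 0, 0], [0, 0, 0], 0], [[1.5, 0, 0], [0, 0, 0], 0]]'

```text
t: 16.68
eef_pos: [550.8, 275.1, 301.2]
tcp_rot: [-1.575, -0.003, -1.405]
ft_force: [-0.5, -0.2, -0.4]
opening: 0.0
```

>>> apply_moves --increments '[[[2.0, 0, 0], [0, 0, 0], 0], [[2.0, 0, 0], [0, 0, 0], 0], [[2.0, 0, 0], [0, 0, 0], 0], [[2.0, 0, 0], [0, 0, 0], 0], [[2.0, 0, 0], [0, 0, 0], 0]]'

```text
t: 17.3
eef_pos: [569.2, 171.7, 306.6]
tcp_rot: [-1.565, 0.004, -1.406]
ft_force: [-1.1, 4.4, -1.9]
opening: 0.004
```

```bash
python3 - <<'E'
from h import *
s=readout.state();print(inv(s["eef_pos"]),s["ft_force"])
p=read_camera("scene")
for d in nets.mark_of(p,"lid_edge")[:2]: print(d["confidence"],inv(w(p,d["point"])))
E
```

```text
[  0.1  78.2 306.6] [-1.1  4.4 -1.9]
0.65 [ -90.9 -118.1  154.7]
0.63 [  0.4  55.2 327.6]
```

>>> apply_moves --increments '[[[1.9, 1.0, 0], [0, 0, 0], 0], [[1.7, 1.0, 0], [0, 0, 0], 0], [[1.6, 1.1, 0], [0, 0, 0], 0], [[1.5, 1.2, 0], [0, 0, 0], 0], [[1.5, 1.3, 0], [0, 0, 0], 0]]'

```text
t: 18.02
eef_pos: [585.7, 84.1, 250.9]
tcp_rot: [-1.559, -0.002, -1.407]
ft_force: [0.7, -2.3, 6.1]
opening: 0.006
```

```bash
python3 - <<'E'
from h import *
s=readout.state();print(inv(s["eef_pos"]),s["ft_force"])
p=read_camera("scene")
for d in nets.mark_of(p,"lid_edge")[:2]: print(d["confidence"],inv(w(p,d["point"])))
E
```

```text
[  1.9 -10.8 250.9] [ 0.7 -2.3  6.1]
0.84 [  0.7 -47.1 263.8]
```

>>> apply_moves --increments '[[[0, -3.0, 0], [0, 0, 0], 0], [[0, -4.0, 0], [0, 0, 0], 0], [[3.0, -2.0, 0], [0, 0, 0], 0], [[5.5, 0, 0], [0, 0, 0], 0], [[5.5, 0, 0], [0, 0, 0], 0]]'

```text
t: 18.75
eef_pos: [607.1, -60.5, 337.3]
tcp_rot: [-1.569, -0.005, -1.404]
ft_force: [0.2, -0.1, -0.1]
opening: 0.005
```

>>> apply_moves --increments '[[[5.5, 0, 0], [0, 0, 0], 3], [[4.0, 0, 0], [0, -8, 0], 3], [[2, 0, 0], [0, -10, 0], 3], [[0, 0, 0], [0, -10, 0], 3], [[0, 0, 0], [0, -10, 0], 3]]'

```text
t: 19.38
eef_pos: [627.2, -185.8, 330.4]
tcp_rot: [-1.578, 0.003, -0.728]
ft_force: [-1.0, -0.4, -0.2]
opening: 0.315
```

>>> apply_moves --increments '[[[0, 0, 0], [0, -10, 0], 3], [[0, 0, 0], [0, -10, 0], 3], [[0, 0, 0], [0, -10, 0], 3], [[0, 0, 0], [0, -10, 0], 3], [[0, 0, 0], [0, -10, 0], 3]]'

```text
t: 20.0
eef_pos: [625.0, -190.2, 323.2]
tcp_rot: [-1.57, 0.016, 0.173]
ft_force: [0.7, 0.1, -1.1]
opening: 0.315
```

```bash
python3 - <<'E'
from h import *
s=readout.state();print(s["eef_pos"],s["tcp_rot"],inv(s["eef_pos"]),s["ft_force"],s["opening"])
for c in("scene","top"):
    p=read_camera(c)
    for k in ["lid_edge","knob_mid","start_top","frame_edge"]:
        for d in nets.mark_of(p,k)[:1]: print(k,d["confidence"],w(p,d["point"]),inv(w(p,d["point"])))
q=px(p,S(0,-38,163)).astype(int);print(q)
save(p,"e.png",(q[0]-80,q[1]-60,q[0]+80,q[1]+60),5)
E
```

```text
[ 625.  -190.2  323.2] [-1.6  0.   0.2] [  -4.6 -287.9  323.2] [ 0.7  0.1 -1.1] 0.31521219445105575
lid_edge 0.69 [601.4   9.6 139.8] [  5.1 -86.9 139.8]
knob_mid 0.42 [589.8  57.5 162.8] [  1.5 -37.8 162.8]
start_top 0.59 [ 454.7 -281.    56. ] [-187.6 -349.3   56. ]
frame_edge 0.76 [589.9  30.6 125.5] [ -2.7 -64.3 125.5]
lid_edge 0.82 [599.7   7.5 138.3] [  3.1 -88.7 138.3]
knob_mid 0.64 [591.2  56.9 159.6] [  2.9 -38.6 159.6]
start_top 0.44 [518.  -41.5 156.3] [ -85.6 -123.6  156.3]
frame_edge 0.73 [594.3  36.5 126.3] [  2.5 -59.2 126.3]
[316 194]
```

View pics/e.png

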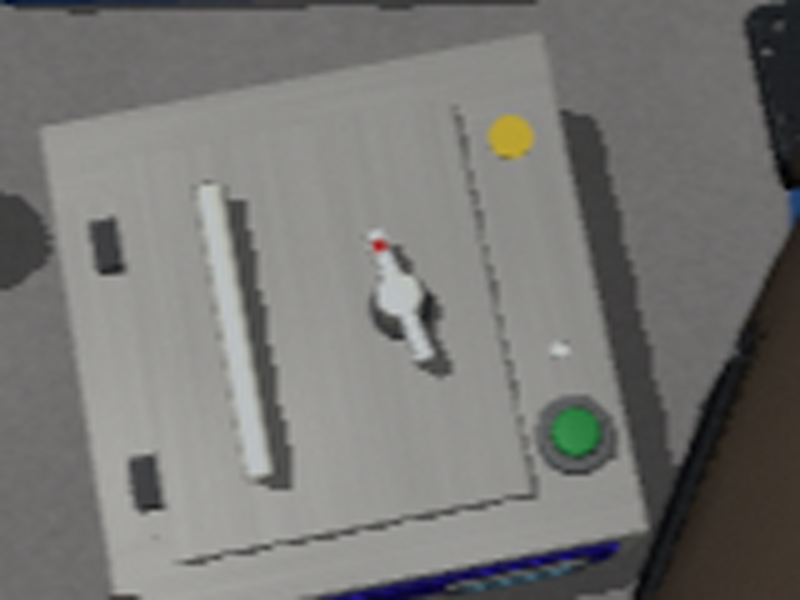

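The lid is shut flat. The red-dot end of the knob is at crop pixel (378,243), the hub at (401,297) and the other end at (427,357). The button is at (576,432).

```bash
python3 - <<'E'
from h import *
p=read_camera("top"); c=lambda u,v,z: ray(p,(236+u/5-.4,134+v/5-.4),z)
A,H,B=c(376,232,175),c(401,297,176),c(427,358,175)
print(A,H,B,np.linalg.norm(A-B),np.arctan2(*(A-B)[[1,0]]),inv(H))
E1,E2=c(455,107,141),c(535,495,141);print(E1,E2,np.arctan2(*(E1-E2)[[1,0]]))
print("button",c(576,432,150))
E
```

```text
[625.6  71.6 175. ] [588.2  57.9 176. ] [554.1  43.9 175. ] 76.62579208140866 0.36967839851426054 [  0.1 -37.1 176. ]
[708.7  27.1 141. ] [482.2 -14.9 141. ] 0.18339719044630784
button [516. -38. 150.]
```

```bash
python3 - <<'E'
from h import *
plan([([613.5,67.4,220],0.37)],st=52)
E
```

```text
0 [[0.54, 1.74, 4.25], [-0.0, -1.9, -0.1]]
1 [[0.68, 1.74, 4.23], [-0.0, -1.9, -0.1]]
2 [[0.82, 1.74, 4.21], [-0.0, -1.9, -0.1]]
3 [[0.95, 1.74, 4.18], [-0.0, -1.9, -0.1]]
4 [[1.09, 1.74, 4.14], [-0.0, -1.9, -0.1]]
5 [[1.23, 1.74, 4.11], [-0.0, -1.9, -0.1]]
```

>>> apply_moves --increments '[[[0.5, 1.7, 4.2], [0, -1.9, -0.1], 3], [[0.7, 1.7, 4.2], [0, -1.9, -0.1], 3], [[0.8, 1.7, 4.2], [0, -1.9, -0.1], 3], [[1.0, 1.7, 4.2], [0, -1.9, -0.1], 3], [[1.1, 1.7, 4.0], [0, -1.9, -0.1], 3]]'

```text
t: 21.18
eef_pos: [617.0, 25.6, 238.0]
tcp_rot: [-1.572, 0.002, 0.33]
ft_force: [0.8, 0.6, -0.2]
opening: 0.316
```

>>> apply_moves --increments '[[[0.8, 0.5, 2.0], [0, -1.0, 0], 3], [[0, 0, 0], [0, 0, 0], 3], [[0, 0, 0], [0, 0, 0], 3], [[0, 0, 0], [0, 0, 0], 3], [[0, 0, 0], [0, 0, 0], 3]]'

```text
t: 21.8
eef_pos: [618.7, 47.0, 233.8]
tcp_rot: [-1.573, 0.002, 0.347]
ft_force: [0.5, 0.0, 0.1]
opening: 0.318
```

```bash
python3 - <<'E'
from h import *
s=readout.state();print(s["eef_pos"],s["tcp_rot"]*100)
plan([([613.5,67.4,148],0.37)],st=25)
p=read_camera("scene"); q=px(p,S(0,-38,163)).astype(int)
save(p,"f.png",(q[0]-60,q[1]-60,q[0]+60,q[1]+40),5)
E
```

```text
[618.7  47.  233.8] [-157.3    0.2   34.7]
0 [[0.05, 2.14, 0.53], [0.0, -0.3, -0.0]]
1 [[0.06, 2.14, 0.53], [0.0, -0.3, -0.0]]
2 [[0.06, 2.14, 0.53], [0.0, -0.3, -0.0]]
3 [[0.06, 2.14, 0.52], [0.0, -0.3, -0.0]]
```

View pics/f.png

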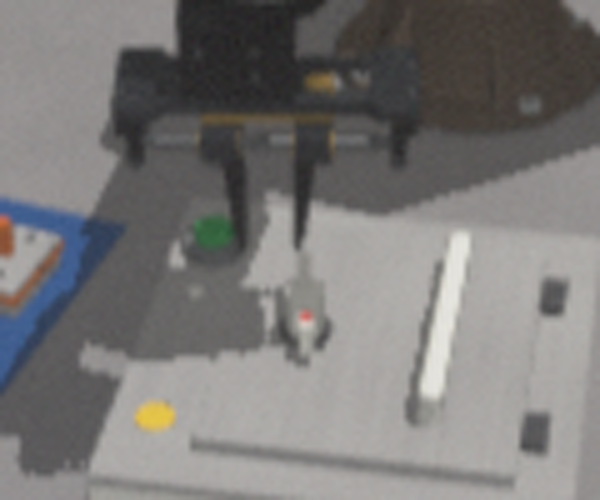

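The open fingers sit to the right of the blade, with the red dot at crop pixel (306,317). I'll shift 21 mm along tool z and descend.

>>> apply_moves --increments '[[[0.2, 0.5, 2.1], [0, -1.3, 0], 3], [[0, 1.5, 0], [0, 0, 0], 3], [[0, 1.5, 0], [0, 0, 0], 3], [[0, 0, 0], [0, 0, 0], 3], [[0, 0, 0], [0, 0, 0], 3]]'

```text
t: 22.48
eef_pos: [612.7, 68.5, 195.6]
tcp_rot: [-1.572, 0.003, 0.371]
ft_force: [-0.4, -1.3, -0.1]
opening: 0.314
```

```bash
python3 - <<'E'
from h import *
s=readout.state();print(s["eef_pos"],s["tcp_rot"]*100)
plan([([613.5,67.4,148],0.37)],st=25)
E
```

```text
[612.7  68.5 195.6] [-157.2    0.3   37.1]
0 [[0.02, 2.38, -0.06], [0.0, 0.0, -0.1]]
1 [[0.02, 2.38, -0.07], [0.0, 0.0, -0.1]]
```

>>> apply_moves --increments '[[[0, 2.2, -0.1], [0, 0, 0], 3], [[0, 1.8, 0], [0, 0, 0], 3], [[0, 0.5, 0], [0, 0, 0], 0.6], [[0, 0, 0], [0, 0, 0], 0], [[0, 0, 0], [0, 0, 0], 0]]'

```text
t: 23.1
eef_pos: [614.1, 67.7, 151.7]
tcp_rot: [-1.572, -0.0, 0.369]
ft_force: [-0.5, 6.7, -4.4]
opening: 0.096
```

>>> apply_moves --increments '[[[0, 0, 0], [0, 0, 0], 0], [[0, 0, 0], [0, 9, 0], 0], [[0, 0, -0.4], [0, 9, 0], 0], [[0, 0, -0.4], [0, 9, 0], 0], [[0, 0, -0.4], [0, 9, 0], 0]]'

```text
t: 23.72
eef_pos: [615.1, 50.7, 152.3]
tcp_rot: [-1.579, -0.003, -0.274]
ft_force: [-2.1, 0.7, -4.0]
opening: 0.093
```

>>> apply_moves --increments '[[[-0.05, 0, -0.42], [0, 9, 0], 0], [[-0.03, 0, -0.42], [0, 9, 0], 0], [[-0.03, 0, -0.42], [0, 9, 0], 0], [[-0.03, 0, -0.42], [0, 9, 0], 0], [[-0.03, 0, -0.42], [0, 9, 0], 0]]'

```text
t: 24.35
eef_pos: [601.2, 33.4, 152.4]
tcp_rot: [-1.576, -0.008, -1.085]
ft_force: [-1.2, 1.5, -6.1]
opening: 0.092
```

```bash
python3 - <<'E'
from h import *
s=readout.state();print(s["eef_pos"],s["tcp_rot"]*100,s["ft_force"],s["moment"])
h=np.array([588.3,57.6,152])
for a in (s["tcp_rot"][2],Y-1.6): print(h+27*np.array([np.cos(a),np.sin(a),0]))
plan([(h+27*np.array([np.cos(Y-1.6),np.sin(Y-1.6),0]),Y-1.6)])
E
```

```text
[601.2  33.4 152.4] [-157.6   -0.8 -108.5] [-1.2  1.5 -6.1] [0.4 0.1 0.1]
[600.9  33.7 152. ]
[592.   30.9 152. ]
0 [[-0.1, 0.02, -0.47], [0.1, 10.0, 0.3]]
1 [[-0.02, 0.02, -0.48], [0.1, 10.0, 0.3]]
```

>>> apply_moves --increments '[[[-0.05, 0, -0.45], [0, 8, 0], 0], [[-0.03, 0, -0.4], [0, 7, 0], 0], [[-0.02, 0, -0.2], [0, 4, 0], 0], [[0, 0, -0.1], [0, 2, 0], 0], [[0, 0, 0], [0, 0, 0], 0]]'

```text
t: 24.98
eef_pos: [592.0, 30.5, 153.3]
tcp_rot: [-1.567, -0.01, -1.465]
ft_force: [-0.1, 1.9, -6.7]
opening: 0.095
```

>>> apply_moves --increments '[[[0, 0, 0], [0, 0, 0], 3], [[0, 0, 0], [0, 0, 0], 3], [[0, 0, 0], [0, 0, 0], 3], [[0, -2.0, 0], [0, 0, 0], 3], [[0, -4.0, 0], [0, 0, 0], 3]]'

```text
t: 25.6
eef_pos: [591.0, 30.6, 213.8]
tcp_rot: [-1.57, -0.01, -1.464]
ft_force: [-0.1, -0.2, 0.5]
opening: 0.315
```

>>> apply_moves --increments '[[[5.0, -2.0, 0], [0, 0, 0], 0], [[5.5, 0, 0], [0, 0, 0], 0], [[5.5, 0, 0], [0, 0, 0], 0], [[4.0, 0, 0], [0, 0, 0], 0], [[0, 0, 0], [0, 0, 0], 0]]'

```text
t: 26.22
eef_pos: [613.9, -173.8, 241.6]
tcp_rot: [-1.563, -0.013, -1.463]
ft_force: [-0.3, 0.2, -1.4]
opening: 0.006
```

```bash
python3 - <<'E'
from h import *
s=readout.state();print(s["eef_pos"],s["opening"])
p=read_camera("scene"); marks(p,["start_top","knob_mid"],1)
p=read_camera("top"); marks(p,["start_top","knob_mid","lid_edge"],1)
save(p,"g.png",(236,134,396,254),5)
E
```

```text
[ 613.9 -173.8  241.6] 0.0064786115573791676
start_top 0.6 [511.8 -40.2 152. ]
knob_mid 0.71 [588.   57.8 164.4]
start_top 0.5 [515.  -42.6 151.4]
knob_mid 0.75 [587.1  55.4 162.7]
lid_edge 0.9 [597.2   8.4 136.2]
```

View pics/g.png

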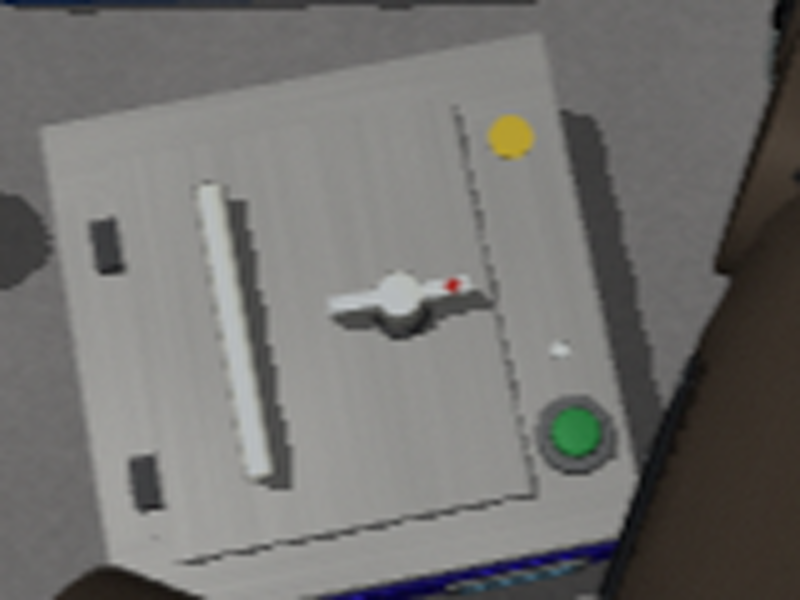

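The knob blade now stands square to the frame edge, red dot at crop pixel (453,285) on the frame side. Next is the button at about (514,-40,151).

```bash
python3 - <<'E'
from h import *
plan([([514.5,-40,190],Y-np.pi/2)],st=45)
E
```

```text
0 [[-3.53, 1.24, -2.12], [-0.1, -0.8, 0.2]]
1 [[-3.55, 1.25, -2.07], [-0.1, -0.8, 0.2]]
2 [[-3.57, 1.27, -2.02], [-0.1, -0.8, 0.2]]
3 [[-3.6, 1.28, -1.97], [-0.1, -0.8, 0.2]]
```

>>> apply_moves --increments '[[[-3.5, 1.2, -2.1], [-0.1, -0.8, 0.2], 0], [[-3.5, 1.2, -2.1], [-0.1, -0.8, 0.2], 0], [[-3.5, 1.2, -2.0], [-0.1, -0.8, 0.2], 0], [[-2.0, 0.5, -1.2], [-0.1, -0.8, 0.2], 0], [[0, 0, 0], [0, 0, 0], 0]]'

```text
t: 27.2
eef_pos: [521.7, -49.9, 198.6]
tcp_rot: [-1.569, 0.001, -1.396]
ft_force: [-0.3, -0.4, 0.2]
opening: 0.003
```

```bash
python3 - <<'E'
from h import *
s=readout.state();print(s["eef_pos"])
plan([([514.5,-40,165],Y-np.pi/2)],st=100)
E
```

```text
[521.7 -49.9 198.6]
0 [[-1.1, 3.36, -0.54], [-0.1, 0.5, -0.1]]
```

>>> apply_moves --increments '[[[-1.1, 1.0, -0.6], [0, 0.5, 0], 0], [[0, 1.2, 0], [0, 0, 0], 0], [[0, 1.0, 0], [0, 0, 0], 0], [[0, 0, 0], [0, 0, 0], 0], [[0, 0, 0], [0, 0, 0], 0]]'

```text
t: 27.82
eef_pos: [515.1, -40.7, 164.2]
tcp_rot: [-1.568, 0.001, -1.406]
ft_force: [0.1, 0.2, -0.0]
opening: 0.009
```

>>> apply_moves --increments '[[[0, 0.8, 0], [0, 0, 0], 0], [[0, 0.5, 0], [0, 0, 0], 0], [[0, 0.4, 0], [0, 0, 0], 0], [[0, 0.3, 0], [0, 0, 0], 0], [[0, 0, 0], [0, 0, 0], 0]]'

```text
t: 28.45
eef_pos: [515.5, -41.0, 146.4]
tcp_rot: [-1.566, -0.001, -1.407]
ft_force: [-4.5, 0.2, 5.0]
opening: 0.002
```

>>> apply_moves --increments '[[[0, 0.4, 0], [0, 0, 0], 0], [[0, 0.5, 0], [0, 0, 0], 0], [[0, 0.6, 0], [0, 0, 0], 0], [[0, 0.6, 0], [0, 0, 0], 0], [[0, 0.6, 0], [0, 0, 0], 0]]'

```text
t: 29.08
eef_pos: [515.9, -41.1, 144.9]
tcp_rot: [-1.549, -0.009, -1.404]
ft_force: [-28.0, 2.7, 81.3]
opening: 0.007
```

>>> apply_moves --increments '[[[0, -0.6, 0], [0, 0, 0], 0], [[0, -1.5, 0], [0, 0, 0], 0], [[0, -3.0, 0], [0, 0, 0], 0], [[0, -4.0, 0], [0, 0, 0], 0], [[0, -4.0, 0], [0, 0, 0], 0]]'

```text
t: 29.7
eef_pos: [511.7, -40.1, 279.7]
tcp_rot: [-1.549, -0.009, -1.404]
ft_force: [0.3, 0.8, 0.3]
opening: 0.01
```

>>> apply_moves --increments '[[[5, -1, 0], [0, 0, 0], 0], [[5, 0, 0], [0, 0, 0], 0], [[5, 0, 0], [0, 0, 0], 0], [[3, 0, 0], [0, 0, 0], 0], [[0, 0, 0], [0, 0, 0], 0]]'

```text
t: 30.32
eef_pos: [543.4, -222.7, 294.8]
tcp_rot: [-1.543, -0.012, -1.402]
ft_force: [1.1, -0.1, -0.1]
opening: 0.005
```

```bash
python3 - <<'E'
from h import *
s=readout.state();print(s["t"],s["eef_pos"],s["ft_force"])
ims=[]
for c,x in(("scene",(180,140,420,290)),("top",(220,120,460,270))):
    p=read_camera(c); marks(p,["start_top","knob_mid","lid_edge","orange_cassette_handle","beaker","swab_jar"],1)
    ims.append(cv2.resize(p["img"][x[1]:x[3],x[0]:x[2],::-1],None,fx=2,fy=2))
cv2.imwrite("pics/z.png",np.vstack(ims))
E
```

```text
30.325 [ 543.4 -222.7  294.8] [ 1.1 -0.1 -0.1]
start_top 0.62 [510.  -37.  155.4]
knob_mid 0.57 [591.9  54.8 162.7]
lid_edge 0.97 [599.8   4.4 137.8]
orange_cassette_handle 0.65 [ 454.6 -282.6   56. ]
beaker 0.6 [ 777.1 -202.7    0.8]
swab_jar 0.73 [511.4 -40.  153.4]
start_top 0.55 [514.7 -43.3 152.8]
knob_mid 0.74 [588.9  58.3 159.2]
lid_edge 0.69 [595.8   8.  136.8]
beaker 0.62 [ 783.4 -205.5    3.1]
```

View pics/z.png

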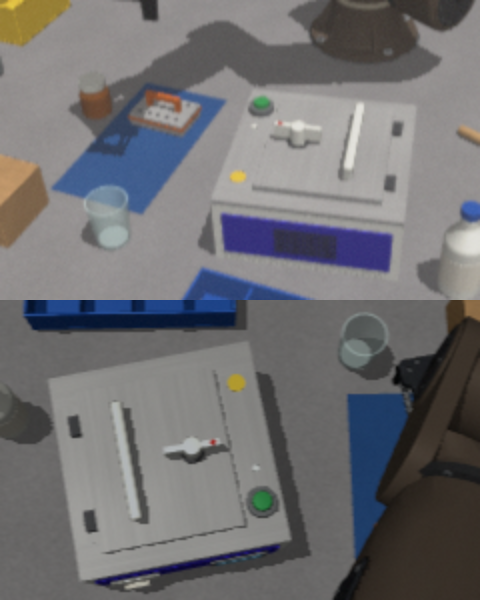

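Both views show the lid shut, the blade square to the frame edge, the button back up and the arm clear. The orange cassette and the bench items in view are in place.

```bash
python3 -c "
from h import *
print(env.job_done(), readout.state()['t'])"
```

```text
the job is handed in; nothing more can be done
the job is handed in; nothing more can be done
```

I did all the steps in the order asked and handed the job in at about 31 s of the 72 s allowed; no verdict was reported.

- **Cassette:** I lowered the blue cassette until the force showed the chamber floor was carrying it, then let go. The handle measured about 100 mm above the bench, against the expected 101, so it stands upright on the floor.
- **Lid and knob:** I pushed the lid until it sank shut; its edge measured 136–138 mm high, against the expected 135.5. I turned the knob clockwise to its stop (about 1.6 rad). In the last pictures the blade is square to the frame edge with the red dot on the frame side. The tongue itself is hidden, so I did not see it directly.
- **Start button:** I pressed it with closed fingertips, from about 151 mm down to a hard stop at 145 mm, which is the 6 mm travel. It was back up at about 153 mm after release. The press reached about 81 N at the wrist, more than needed but under the 120 N limit.
- **Other things:** The last pictures show the orange cassette, beaker, jar and bottle where they were. The bowl and brush were not rechecked, though the arm never came near them.
- **Disagreements:** The networks gave a few wrong hits, such as the jar reported at the start button. I ignored these because they did not match the pictures.

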